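# Align the press table with the setting pin

## Robot

A 6-joint arm with a two-finger parallel gripper is mounted at the origin on a cart in front of the work surface, level with it; the furniture and walls round the work are solid. World frame = base frame: x ahead of the robot, y to its left, z up, the work surface at z = 0. Lengths are in m, angles in rad, forces in N, time in s.
With the tool pointing down it reaches from about 0.4 to 0.925 m from the base axis. Payload 3.4 kg.
Tool frame: the origin (TCP) lies at the very end of the fingers, on their centre line; the grasp point (between the pads) lies arm.grip_depth behind it (arm.grip_depth is the distance from the TCP to the grasp point, in m); z points along the fingers, y is the line along which they close (so a half turn about z gives the same grasp; the last joint's range is limited). The gripper opens to 85 mm and grips with 20 to 120 N. Pads are 22 mm wide; open, the fingers measure 114 mm over their backs; the gripper's body (76 mm by 85 mm) begins 54 mm behind the grasp point. The pads swing forward as they close: fully open they stand 13 mm farther back than shut.
Start: joints at [-1.288, 0.307, 1.506, -0, 1.328, -0.073], TCP at [0.201, -0.539, 0.231] pointing down, gripper open.
Joint ranges: [-3.12, 3.12], [-1.05, 2.28], [0.14, 2.33], [-1.42, 4.57], [0.1, 2.73], [-2.68, 2.68]. Speed limits (rad/s): [2.57, 2.57, 3.14, 3.14, 3.14, 3.14].

## Interface

Orientations are given as a rotation vector (axis times angle).
In Python, from workcell import state, grab_frame, camera_info, finish_job, arm gives the robot as it stands.
- The arm moves only by the tool step_arm, never from a script. Its argument "moves" is a list of rows, each a list of 2 entries, a list of its own where there are three numbers: the shift along the tool's x, y, z normalised to -1 to 1, where 1 is 0.6 m, then the turn, a rotation vector about the tool's x, y, z normalised to -1 to 1, where 1 is 0.5 rad. In form: [[[tx, ty, tz], [wx, wy, wz]], ...]. A call has exactly 5 rows; each row shifts and turns the commanded pose from where the row before left it, along the tool's axes as they then stand; what a row does not reach is not made up. A row lasts 1/10 s, in which the tool goes at most 50 mm and 8.59 degrees, less where a joint would pass 70% of its speed; a pose out of reach is approached as far as the arm can. A call with a number of a shift or a turn outside -1 to 1 is refused whole. A call with a gripper value outside its range is refused whole. "jaw" is the closure, from -1 (fully open) to 1 (shut), set as the call begins (left out, the last holds). The fingers move at their own pace and stop on an object; "grip_force" is the grip in N (left out, the last holds). Time passes only in rows, so rows that do not move let the fingers close, or fill a call up. It gives the time, the measured TCP pose, the force, the opening and the grip force at its end, in the units of the state.
- state(): the state, without advancing time (a new reading comes with each control period).
- grab_frame(name): name is "side" or "top"; returns the picture (480x640x3 uint8, red, green, blue); there is no depth.
- camera_info(name): a dict with "fovy" (degrees; the focal length in pixels is half the picture's height over the tangent of half this angle, whatever the lens; pixels are square), "cx", "cy" (the principal point, pixels), "rvec" (rotation vector, rad) and "tvec" (3), from world to camera coordinates, as OpenCV has them. Camera axes: x right, y down, z forward; pixel columns grow to the right and rows downward; lengths in m; the calibration is good to about 2 mm. A picture is of the moment at which its call begins. camera_info takes no time and is no camera call.
- finish_job(): hands the job in; it is judged then, once.
The state is a dict: "t": time; "qpos": joint angles; "dq": joint speeds; "tau": joint torques, N m; "tcp_pos": TCP position; "tool_rot": TCP orientation; "contact_force": force on the tool from outside, world axes, zero at the start; "torque": the same for the moment, N m; "grip_width": finger opening in m; "grasp_force": force on a finger pad.
Only numpy, scipy, OpenCV 4.12 (cv2) and the standard library are available. Lean on these libraries where they do the work, as an engineer would, in place of code of your own. Each camera call takes 0.05 s, during which the arm holds its last target. There are 200 camera calls.

## Task

Set up the little green bench press: first slide its work table by the black knob until the white line on the table sits right under the red pointer tip. Then take the setting pin out of its stand and thread it, nose down, through the brass bushing in the press arm and on through the brass bushing in the table until its nose comes out below the table. Finish while still holding the pin there by its handle, with its nose off the base plate and its red collar clear of the arm, so I can lock the table, and leave the jar, the tub and the screwdriver where they are.

Things in the scene. Friction and masses are not known exactly. Their poses are not given: they have to be found in the camera images.
- press: Small bench press, fixed to the bench (it cannot shift). Origin: on the bench top, in line (x, y) with the vertical axis of the arm's bushing; z up. Grey base plate x -60..+90, y -120..+120 mm, top 12 mm above the bench. Green column (56 mm wide in y) at x +55..+89; from its top a green arm 50 mm wide runs to x = -39, z 88..102 mm. The table slides along the press's y axis beneath the arm.
- upper_bush (a point): Centre of the mouth of the brass bushing in the press arm, 108 mm above the bench, axis vertical. Bore 15 mm, 22 mm long (lower end 86 mm above the bench), with a funnel mouth 23 mm wide narrowing over the top 8 mm.
- pointer_tip (a point): Tip of the red cone-shaped pointer that hangs from the front of the arm, fixed, 34 mm in front (-x of the press) of the bushing's axis, tip 56 mm above the bench and 6 mm above the table.
- work_table (a joint): Slide of the dark steel work table along the press's +y, in m, 0 to 0.12. Started somewhere from 0 to 0.045. At 0.070 the white line is under the pointer and the table's bushing is right under the arm's bushing. The table stays where it is left; friction about 1.5 N.
- table_knob (a point): Grip point on the black upright knob of the table, 76 mm above the bench, 88 mm in front (-x of the press) of the table's bushing. Knob 18 mm (press x) by 14 mm (press y, the slide direction), from 50 to 92 mm above the bench; it stands on a tongue of the table whose top is 50 mm up. Moves with the table.
- table_bush (a point): Centre of the mouth of the brass bushing in the table, 56 mm above the bench, axis vertical. Bore 15 mm, 20 mm long (lower end 36 mm above the bench, level with the table's underside; 24 mm of room below it), funnel mouth 23 mm wide over the top 8 mm. The white line runs from it along the press's -x. Table 64 mm wide in y, top 50 mm above the bench. Moves with the table.
- pin_stand: Grey block, 60x60x75 mm on an 80x80 mm black foot, fixed to the bench, in which the setting pin stands in a hole 14 mm wide and 70 mm deep in the middle of its top. Origin: centre of its underside. It may stand left or right of the press.
- setting_pin: Steel setting pin, loose, 80 g, upright in the stand, round all over. Origin: tip of the nose (its lower end), z along the pin up to the handle; the nose is 5 mm above the bench at the start. Tapered nose from 5 to 12 mm over the first 10 mm, shank 12 mm wide up to 102 mm, red collar 26 mm wide from 102 to 107 mm, black round handle 18 mm wide from 107 to 152 mm.
- pin_grip (a point): Point on the pin's axis in its black handle, 132 mm above the nose tip: where to grip it.
- bud_jar: Clear jar of cotton buds, 65 mm wide, 85 mm tall, loose, stands on the other side of the press from the pin stand; leave alone. Origin: centre of its underside.
- paste_tub: White round lidded tub, 78 mm wide, 31 mm tall, loose, right of the press; leave alone. Origin: centre of its underside.
- driver_red: Red screwdriver 165 mm long, 21 mm thick, lying right of the press, loose; leave alone. Origin: middle of its length, underside.

How it is judged:
By the outcome, as a careful person would: the job done as asked, in the order asked, and still so for the second after the job is handed in, while the arm keeps its last pose, push and grip.
It also fails if it takes over 61 s, if anything falls off the work surface, if the arm or the gripper's body presses on something with over 40 N, if the wrist force passes 120 N, or if a joint passes its speed limit or range.

## Working session

There is one attempt and no reset: what is moved stays moved. The work goes in short steps, Python scripts to look and compute and a tool call to move; the robot and the scene stay as the last step left them, time stands still between calls to the robot, and variables do not carry over. Pictures are saved under pics/ and viewed, at most 10 in all, crops included, and the job is handed in when it is done.

Besides the shell and the picture viewer there is one more tool, called in YAML: its name, and indented under it one key for each argument. step_arm: Moves the arm, as the interface text tells. Scaled input: -1 to 1 covers 0.6 m each way for a shift and 0.5 rad each way for a turn. Its arguments: {"type":"object","properties":{"moves":{"type":"array","items":{"type":"array"}},"jaw":{"type":"number"},"grip_force":{"type":"number"}},"required":["moves"]}

```bash
mkdir -p pics; python3 - <<'E'
from workcell import *
import cv2
for n in("side","top"):
    cv2.imwrite(f"pics/{n}0.png",grab_frame(n)[:,:,::-1]); print(n,camera_info(n))
print(state(),arm.grip_depth)
E
```

```text
side {'fovy': 49.27922907964555, 'cx': 317.34046496817854, 'cy': 239.64960849375402, 'rvec': array([ 0.13467631, -2.67206908,  1.55457109]), 'tvec': array([0.53936994, 0.11697494, 1.15334801])}
top {'fovy': 50.009897737404245, 'cx': 320.9476454862362, 'cy': 235.9598983260674, 'rvec': array([ 2.20675966, -2.16931159,  0.05070598]), 'tvec': array([-0.00666329,  0.53025607,  1.32189787])}
{'t': 0.1, 'qpos': array([-1.28751237e+00,  3.07519181e-01,  1.50753144e+00, -2.36928578e-05,
        1.32841171e+00, -7.35257753e-02]), 'dq': array([ 0.00169868, -0.00333894, -0.00261462, -0.00035029,  0.0005125 ,
       -0.00036462]), 'tau': array([-1.46964830e-03, -4.58530247e+01, -2.52609551e+01, -2.11332676e-04,
        5.74958176e-03, -4.10918574e-06]), 'tcp_pos': array([ 0.20062018, -0.53820051,  0.23046541]), 'tool_rot': array([-3.08990022e+00, -5.57186262e-01,  3.43171159e-04]), 'contact_force': array([ 0.05482657, -0.17223865, -0.67736297]), 'torque': array([ 0.02939356, -0.0056302 , -0.01160001]), 'grasp_force': 0.0, 'grip_width': 0.08570023555080214} 0.0187
```

View pics/side0.png

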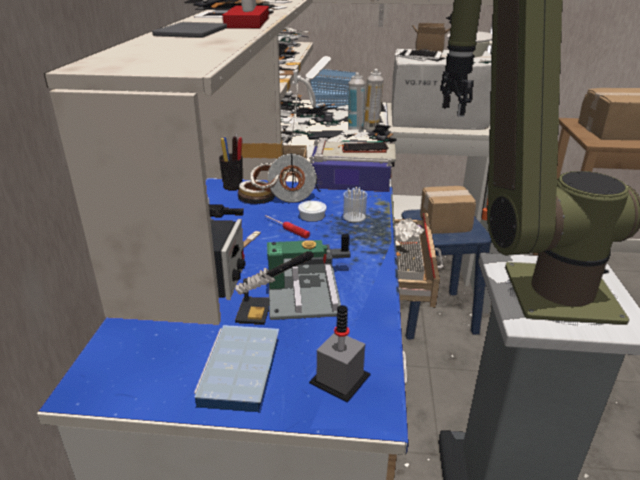

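View pics/top0.png

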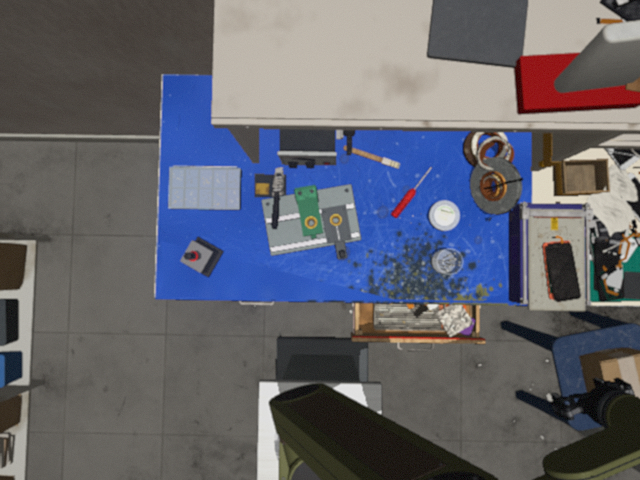

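The side view shows the stand with the pin at about (342,335) and the press at about (305,275), with the knob at (345,243). In the top view the upper bushing is at about (311,222), the table bushing at (336,220), the knob at (342,253) and the pin at (195,255). I'll zoom in on these.

```bash
python3 - <<'E'
import cv2,numpy as np
t=cv2.imread("pics/top0.png");s=cv2.imread("pics/side0.png")
f=lambda a,x,y,w,h,k:cv2.resize(a[y:y+h,x:x+w],None,fx=k,fy=k,interpolation=cv2.INTER_CUBIC)
a=f(t,175,175,200,100,4)
b=np.hstack([f(s,225,225,140,100,4)[:, :560],np.zeros((400,0,3),np.uint8)])
c=f(s,305,300,70,100,4)[:,:240]
cv2.imwrite("pics/c1.png",a); cv2.imwrite("pics/c2.png",np.hstack([b,c]))
E
```

```text
(no output)
```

View pics/c1.png

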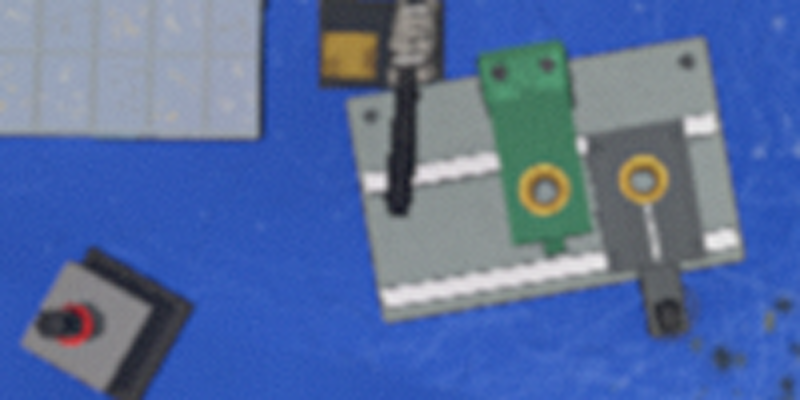

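View pics/c2.png

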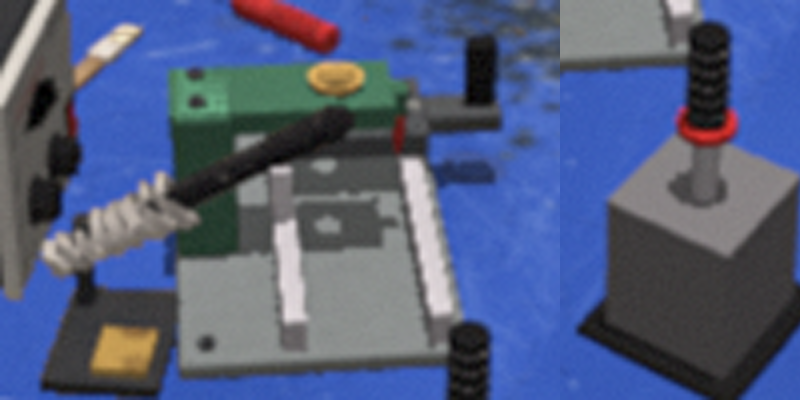

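```bash
cat > h.py <<'E'
import numpy as np, cv2
from workcell import *
from scipy.optimize import least_squares
from scipy.spatial.transform import Rotation as R
C={n:camera_info(n) for n in("side","top")}
def proj(n,P):
    c=C[n];f=240/np.tan(np.radians(c["fovy"]/2))
    K=np.array([[f,0,c["cx"]],[0,f,c["cy"]],[0,0,1]])
    return cv2.projectPoints(np.atleast_2d(np.float64(P)),c["rvec"],c["tvec"],K,None)[0].reshape(-1,2)
T=lambda X,Y:((X+.5)/4-.5+175,(Y+.5)/4-.5+175)
S=lambda X,Y:((X+.5)/4-.5+225,(Y+.5)/4-.5+225)
S2=lambda X,Y:((X-560+.5)/4-.5+305,(Y+.5)/4-.5+300)
def tow(p,P):
    P=np.array(P);c,s=np.cos(p[2]),np.sin(p[2])
    return np.c_[p[0]+c*P[:,0]-s*P[:,1],p[1]+s*P[:,0]+c*P[:,1],P[:,2]]
E
python3 - <<'E'
from h import *
def pts(p):
    d=p[3]-.07
    top=[(0,0,.108),(0,d,.056),(.09,.12,.012),(.09,-.12,.012),(-.06,-.12,.012),(-.06,.12,.012),(-.088,d,.092)]
    side=[(0,0,.108),(.09,.12,.012),(-.088,d,.092)]
    return np.r_[proj("top",tow(p,top)),proj("side",tow(p,side))]
m=np.array([T(545,189),T(643,180),T(347,100),T(707,38),T(744,258),T(385,321),T(668,317),S(336,77),S(180,365),S(480,40)])
r=least_squares(lambda p:(pts(p)-m).ravel(),[.6,0,.1,.02],loss="soft_l1")
print("press",r.x,"\n",(pts(r.x)-m).round(1).tolist())
np.save("press.npy",r.x)
for nm,z,t,s in(("handle top",.157,T(48,323),S2(709,30)),("collar",.1095,T(76,325),S2(708,125))):
    q=least_squares(lambda p:np.r_[proj("top",p)[0]-t,proj("side",p)[0]-s],[.55,.3,.15])
    print(nm,q.x,q.fun.round(2))
    q=least_squares(lambda p:np.r_[proj("top",[*p,z])[0]-t,proj("side",[*p,z])[0]-s],[.55,.3])
    print(nm,q.x,q.fun.round(2))
print(R.from_rotvec(state()["tool_rot"]).as_matrix().round(3))
E
```

```text
press [0.55849203 0.02649548 0.19139608 0.00936292] 
 [[-0.0, 0.1], [-0.3, -0.1], [-0.5, -0.4], [-0.2, -0.8], [0.7, 0.6], [-0.4, 0.9], [0.1, -0.3], [0.0, -0.8], [-0.4, -0.3], [0.5, -0.4]]
handle top [0.47173983 0.31184529 0.15765448] [ 0.    0.07 -0.05 -0.  ]
handle top [0.47175509 0.31157006] [ 0.19  0.07 -0.06  0.22]
collar [0.47116837 0.30876973 0.10618361] [ 0.    0.22 -0.15 -0.01]
collar [0.47109071 0.31019643] [-0.94  0.22 -0.1  -1.02]
[[ 0.937  0.349 -0.001]
 [ 0.349 -0.937  0.002]
 [ 0.    -0.002 -1.   ]]
```

step_arm:
  moves:
    - [[0,0,0],[0,0,0.166]]
    - [[0,0,0],[0,0,0.166]]
    - [[0.0517,-0.0592,0],[0,0,0]]
    - [[0.0517,-0.0592,0],[0,0,0]]
    - [[0.0517,-0.0592,0],[0,0,0]]
  jaw: -1
  grip_force: 40

```text
t: 0.6
tcp_pos: [0.2722, -0.4151, 0.2306]
tool_rot: [-3.126, -0.297, 0.0]
contact_force: [0.5, -0.0, -0.6]
grip_width: 0.0855
grasp_force: 0.0
```

step_arm:
  moves:
    - [[0.0517,-0.0592,0],[0,0,0]]
    - [[0.0517,-0.0592,0],[0,0,0]]
    - [[0.0517,-0.0592,0],[0,0,0]]
    - [[0.0517,-0.0592,0],[0,0,0]]
    - [[0.0517,-0.0592,0],[0,0,0]]

```text
t: 1.1
tcp_pos: [0.3909, -0.2109, 0.2311]
tool_rot: [-3.127, -0.299, 0.0]
contact_force: [1.8, -1.2, -0.7]
grip_width: 0.0851
grasp_force: 0.0
```

step_arm:
  moves:
    - [[0.0517,-0.0592,0],[0,0,0]]
    - [[0.0517,-0.0592,0],[0,0,0]]
    - [[0.0517,-0.0592,0],[0,0,0]]
    - [[0.0517,-0.0592,0],[0,0,0]]
    - [[0,0,0],[0,0,0]]

```text
t: 1.6
tcp_pos: [0.488, -0.0449, 0.2311]
tool_rot: [-3.124, -0.309, -0.003]
contact_force: [-0.4, -0.3, -0.1]
grip_width: 0.0852
grasp_force: 0.0
```

```bash
cat >> h.py <<'E'
def go(P,yaw,tag=""):
    "remaining tool-frame shift (units) and turn (units) to TCP P, tool down, x axis at yaw"
    s=state();A=R.from_rotvec(s["tool_rot"])
    B=R.from_matrix(np.array([[np.cos(yaw),np.sin(yaw),0],[np.sin(yaw),-np.cos(yaw),0],[0,0,-1]]).reshape(3,3))
    print(tag,"t",round(s["t"],2),"tcp",s["tcp_pos"].round(4),"shift",((A.inv().apply(np.array(P)-s["tcp_pos"]))/.6).round(4),
      "turn",((A.inv()*B).as_rotvec()/.5).round(4),"F",s["contact_force"].round(1),"w",round(s["grip_width"],4))
E
python3 - <<'E'
from h import *
p=np.load("press.npy");k=tow(p,[(-.088,p[3]-.07,.076-.0187)])[0];print(k,p)
go(k,p[2])
q=least_squares(lambda x:np.r_[proj("top",x)[0]-T(398,210),proj("side",x)[0]-S(338,122)],[.55,.1,.1]);print("iron end",q.x,q.fun.round(1))
E
```

```text
[ 0.48363392 -0.04977455  0.0573    ] [0.55849203 0.02649548 0.19139608 0.00936292]
 t 1.6 tcp [ 0.488  -0.0449  0.2311] shift [-0.0093  0.0072  0.2896] turn [-0.0041 -0.0041  0.0112] F [-0.4 -0.3 -0.1] w 0.0852
iron end [0.54565062 0.11303897 0.13077766] [-0.1 -1.1  0.9  0.1]
```

step_arm:
  moves:
    - [[-0.0093,0.0072,0],[-0.004,-0.004,0.011]]
    - [[0,0,0.07],[0,0,0]]
    - [[0,0,0.07],[0,0,0]]
    - [[0,0,0.07],[0,0,0]]
    - [[0,0,0.04],[0,0,0]]

```text
t: 2.1
tcp_pos: [0.477, -0.0569, 0.0787]
tool_rot: [3.127, 0.287, -0.011]
contact_force: [-0.8, 1.1, -0.5]
grip_width: 0.0854
grasp_force: 0.0
```

step_arm:
  moves:
    - [[0,0,0.02],[0,0,0]]
    - [[0,0,0.019],[0,0,0]]
    - [[0,0,0],[0,0,0]]
    - [[0,0,0],[0,0,0]]
    - [[0,0,0],[0,0,0]]

```text
t: 2.6
tcp_pos: [0.4812, -0.056, 0.0588]
tool_rot: [3.125, 0.289, -0.0]
contact_force: [-0.6, -1.0, 0.2]
grip_width: 0.0855
grasp_force: 0.0
```

```bash
python3 - <<'E'
from h import *
p=np.load("press.npy");k=tow(p,[(-.088,p[3]-.07,.076-.0187)])[0]
go(k,p[2])
a=grab_frame("side")[215:295,285:385];b=grab_frame("top")[200:280,280:380]
cv2.imwrite("pics/k.png",cv2.resize(np.hstack([a,b]),None,fx=4,fy=4,interpolation=2)[:,:,::-1])
E
```

```text
t 2.6 tcp [ 0.4812 -0.056   0.0588] shift [ 0.0059 -0.0094  0.0025] turn [ 0.0056  0.0006 -0.0134] F [-0.6 -1.   0.2] w 0.0855
```

View pics/k.png

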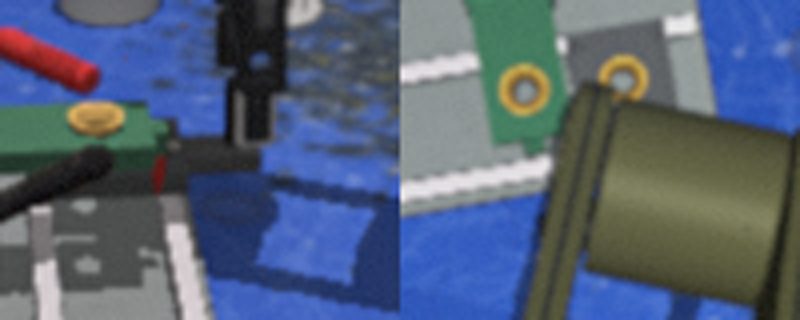

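The left finger stands alongside the knob, at crop (255,100). The offset left over is small, so I'll correct it and close.

step_arm:
  moves:
    - [[0.006,-0.0094,0],[0.0056,0,-0.013]]
    - [[0,0,0],[0,0,0]]
    - [[0,0,0],[0,0,0]]
    - [[0,0,0],[0,0,0]]
    - [[0,0,0],[0,0,0]]

```text
t: 3.2
tcp_pos: [0.483, -0.0491, 0.0579]
tool_rot: [-3.127, -0.301, 0.003]
contact_force: [0.3, -0.8, 0.6]
grip_width: 0.0856
grasp_force: 0.0
```

step_arm:
  moves:
    - [[0,0,0],[0,0,0]]
    - [[0,0,0],[0,0,0]]
    - [[0,0,0],[0,0,0]]
    - [[0,0,0],[0,0,0]]
    - [[0,0,0],[0,0,0]]
  jaw: 1
  grip_force: 30

```text
t: 3.7
tcp_pos: [0.483, -0.0492, 0.0579]
tool_rot: [-3.126, -0.301, 0.003]
contact_force: [-0.8, -1.6, 5.2]
grip_width: 0.0137
grasp_force: 31.5
```

step_arm:
  moves:
    - [[0,0,0],[0,0,0]]
    - [[0,0,0],[0,0,0]]
    - [[0,0,0],[0,0,0]]
    - [[0,0,0],[0,0,0]]
    - [[0,0,0],[0,0,0]]

```text
t: 4.2
tcp_pos: [0.483, -0.0492, 0.0579]
tool_rot: [-3.127, -0.301, 0.003]
contact_force: [0.2, 0.1, 1.8]
grip_width: 0.0138
grasp_force: 30.9
```

```bash
python3 - <<'E'
from h import *
p=np.load("press.npy");k=tow(p,[(-.088,0,.076-.0187)])[0]
go(k,p[2])
E
```

```text
t 4.2 tcp [ 0.483  -0.0492  0.0579] shift [ 0.0009 -0.0999  0.0011] turn [-0.0016  0.0041  0.0007] F [0.2 0.1 1.8] w 0.0138
```

step_arm:
  moves:
    - [[0,-0.012,0],[0,0,0]]
    - [[0,-0.012,0],[0,0,0]]
    - [[0,-0.012,0],[0,0,0]]
    - [[0,-0.012,0],[0,0,0]]
    - [[0,-0.012,0],[0,0,0]]

```text
t: 4.7
tcp_pos: [0.476, -0.0131, 0.058]
tool_rot: [-3.127, -0.301, 0.003]
contact_force: [-0.5, -2.4, 1.3]
grip_width: 0.0136
grasp_force: 30.9
```

step_arm:
  moves:
    - [[0,-0.012,0],[0,0,0]]
    - [[0,-0.012,0],[0,0,0]]
    - [[0,-0.012,0],[0,0,0]]
    - [[0,-0.004,0],[0,0,0]]
    - [[0,0,0],[0,0,0]]

```text
t: 5.2
tcp_pos: [0.4715, 0.0106, 0.058]
tool_rot: [-3.126, -0.301, 0.003]
contact_force: [-0.8, 1.5, 1.6]
grip_width: 0.0133
grasp_force: 30.9
```

step_arm:
  moves:
    - [[0,0,0],[0,0,0]]
    - [[0,0,0],[0,0,0]]
    - [[0,0,0],[0,0,0]]
    - [[0,0,0],[0,0,0]]
    - [[0,0,0],[0,0,0]]

```text
t: 5.7
tcp_pos: [0.4717, 0.0096, 0.058]
tool_rot: [-3.127, -0.3, 0.003]
contact_force: [-0.1, 1.7, 1.5]
grip_width: 0.0136
grasp_force: 30.9
```

```bash
python3 - <<'E'
from h import *
p=np.load("press.npy");k=tow(p,[(-.088,0,.076-.0187)])[0]
go(k,p[2])
print("exp pointer,line@-.05,line@-.025,bush", proj("top",tow(p,[(-.034,0,.056),(-.05,0,.05),(0,0,.108)])).round(1).tolist(),proj("side",tow(p,[(-.034,0,.056)])).round(1))
f=lambda n:np.mean([grab_frame(n).astype(float) for _ in range(3)],0).astype(np.uint8)
a=f("side")[225:295,265:365];b=f("top")[195:265,270:370]
cv2.imwrite("pics/m.png",cv2.resize(np.vstack([a,b])[:,:],None,fx=4,fy=4,interpolation=2)[:,:,::-1])
cv2.imwrite("pics/m_top.png",b[:,:,::-1])
E
```

```text
t 5.7 tcp [0.4717 0.0096 0.058 ] shift [ 0.0007 -0.0001  0.0011] turn [-0.0018  0.0036  0.0001] F [-0.1  1.7  1.5] w 0.0136
exp pointer,line@-.05,line@-.025,bush [[313.8, 237.0], [314.9, 243.3], [310.8, 222.0]] [[324.2 262.9]]
```

View pics/m.png

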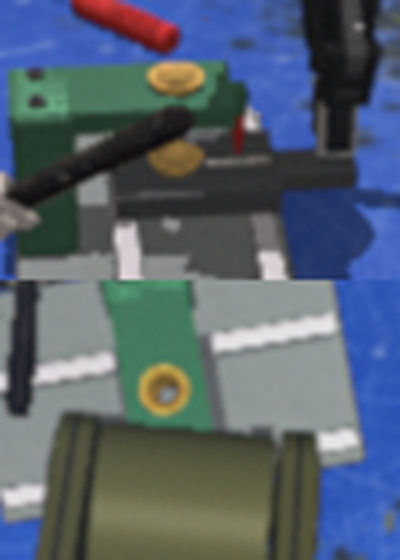

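The side view shows the pointer tip at crop (237,152), just above the white line at (240,160), which looks right. I'll release the knob, lift, and go to the pin side, then check with an unblocked view.

step_arm:
  moves:
    - [[0,0,0],[0,0,0]]
    - [[0,0,0],[0,0,0]]
    - [[0,0,0],[0,0,0]]
    - [[0,0,0],[0,0,0]]
    - [[0,0,0],[0,0,0]]
  jaw: -1

```text
t: 6.5
tcp_pos: [0.4715, 0.0097, 0.0579]
tool_rot: [-3.127, -0.301, 0.004]
contact_force: [0.5, -0.3, 0.1]
grip_width: 0.084
grasp_force: 0.0
```

step_arm:
  moves:
    - [[0,0,-0.04],[0,0,0]]
    - [[0,0,-0.07],[0,0,0]]
    - [[0,0,-0.07],[0,0,0]]
    - [[0,0,-0.07],[0,0,0]]
    - [[0,0,-0.05],[0,0,0]]

```text
t: 7.0
tcp_pos: [0.4727, 0.0095, 0.2409]
tool_rot: [3.127, 0.301, 0.002]
contact_force: [0.6, -0.4, -0.1]
grip_width: 0.0854
grasp_force: 0.0
```

step_arm:
  moves:
    - [[0,0,0],[0,0,0]]
    - [[0.0136,-0.0704,0],[0,0,0]]
    - [[0.0136,-0.0704,0],[0,0,0]]
    - [[0.0136,-0.0704,0],[0,0,0]]
    - [[0.0136,-0.0704,0],[0,0,0]]

```text
t: 7.5
tcp_pos: [0.471, 0.1829, 0.237]
tool_rot: [-3.127, -0.3, 0.006]
contact_force: [0.4, -0.8, 0.4]
grip_width: 0.0853
grasp_force: 0.0
```

step_arm:
  moves:
    - [[0.0136,-0.0704,0],[0,0,0]]
    - [[0.0136,-0.0704,0],[0,0,0]]
    - [[0.0136,-0.0704,0],[0,0,0]]
    - [[0,0,0],[0,0,0]]
    - [[0,0,0],[0,0,0]]

```text
t: 8.0
tcp_pos: [0.4708, 0.3112, 0.2366]
tool_rot: [3.126, 0.305, -0.007]
contact_force: [0.1, 0.5, -0.1]
grip_width: 0.0853
grasp_force: 0.0
```

```bash
python3 - <<'E'
from h import *
p=np.load("press.npy")
go([.4713,.3108,.1183],p[2])
f=lambda n:np.mean([grab_frame(n).astype(float) for _ in range(4)],0).astype(np.uint8)
s,t=f("side"),f("top")
a=s[235:285,285:365];b=t[205:265,285:365]
cv2.imwrite("pics/n.png",cv2.resize(np.vstack([a,b]),None,fx=5,fy=5,interpolation=2)[:,:,::-1])
for d in(-.002,0,.002):
  print(d,[((proj(n,tow(p,[(-.034,0,.056),(-.034,d,.05),(-.045,d,.05),(-.088,d,.092),(-.02,d,.05)]))-o+.5)*5-.5).round(0).tolist() for n,o in(("side",(285,235)),("top",(285,205)))])
E
```

```text
t 8.0 tcp [0.4708 0.3112 0.2366] shift [0.0016 0.0007 0.1972] turn [0.0011 0.0088 0.0058] F [ 0.1  0.5 -0.1] w 0.0853
-0.002 [[[198.0, 141.0], [197.0, 150.0], [222.0, 149.0], [321.0, 63.0], [166.0, 152.0]], [[146.0, 162.0], [150.0, 162.0], [154.0, 183.0], [167.0, 266.0], [145.0, 135.0]]]
0 [[[198.0, 141.0], [198.0, 153.0], [222.0, 152.0], [322.0, 66.0], [166.0, 154.0]], [[146.0, 162.0], [146.0, 163.0], [150.0, 184.0], [163.0, 267.0], [141.0, 135.0]]]
0.002 [[[198.0, 141.0], [198.0, 155.0], [223.0, 154.0], [323.0, 68.0], [167.0, 157.0]], [[146.0, 162.0], [142.0, 163.0], [146.0, 185.0], [159.0, 267.0], [137.0, 136.0]]]
```

View pics/n.png

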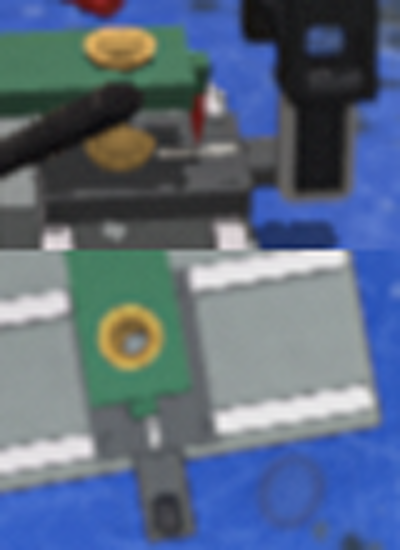

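The line looks 1–2 mm short: crop column 153 against a predicted 150 in the top view. I'll measure it at sub-pixel level against the upper bushing.

```bash
python3 - <<'E'
from h import *
p=np.load("press.npy")
f=lambda n:np.mean([grab_frame(n).astype(float) for _ in range(4)],0)
s,t=f("side"),f("top")
def gold(im,x0,x1,y0,y1):
    r=im[y0:y1,x0:x1];w=np.clip(r[...,0]-r[...,2]-50,0,60)   # R-B high
    yy,xx=np.mgrid[y0:y1,x0:x1];return (w*xx).sum()/w.sum(),(w*yy).sum()/w.sum()
gt=gold(t,300,322,212,232);gs=gold(s,298,322,238,250)
ot=np.array(gt)-proj("top",tow(p,[(0,0,.107)]))[0]; os_=np.array(gs)-proj("side",tow(p,[(0,0,.107)]))[0]
print(gt,gs,"offs",ot,os_)
for r in range(239,246):
    g=t[r,311:320].mean(1);w=np.clip(g-np.sort(g)[3]-5,0,None);c=(w*np.arange(311,320)).sum()/w.sum()
    # d such that the line at this row projects to c
    q=least_squares(lambda v:proj("top",tow(p,[(v[0],v[1],.05)]))[0]+ot-[c,r],[-.045,0]).x
    print(r,g.round(),round(c,2),q.round(4))
for c in range(326,334):
    g=s[259:272,c].mean(1);w=np.clip(g-np.sort(g)[6]-10,0,None);r=(w*np.arange(259,272)).sum()/w.sum()
    q=least_squares(lambda v:proj("side",tow(p,[(v[0],v[1],.05)]))[0]+os_-[c,r],[-.045,0]).x
    print(c,g.round(),round(r,2),q.round(4))
E
```

```text
(np.float64(310.2565582059366), np.float64(221.7517101897567)) (np.float64(308.51390553068046), np.float64(243.69451977044838)) offs [-0.59829808 -0.28306692] [-0.13018601  0.1857949 ]
239 [ 92.  89.  98. 126. 145. 131. 107. 102. 102.] 315.06 [-0.0402 -0.0036]
240 [100.  99. 103. 131. 158. 145. 110. 100. 103.] 315.17 [-0.0428 -0.0035]
241 [101. 100. 104. 128. 174. 164. 118. 101. 102.] 315.38 [-0.0454 -0.0035]
242 [101. 101.  99. 126. 182. 174. 120. 100. 104.] 315.43 [-0.0479 -0.0032]
243 [100. 102. 100. 119. 167. 162. 116. 100.  99.] 315.45 [-0.0504 -0.0028]
244 [ 98. 100. 100. 107. 132. 128. 103.  93.  92.] 315.39 [-0.0528 -0.0023]
245 [ 95.  91.  93.  95. 100.  96.  92.  93.  92.] 315.0 [-0.0552 -0.0009]
326 [ 81.  88.  88.  87. 101. 139. 136. 101.  87.  88.  88.  91.  92.] 264.47 [-0.0388 -0.0033]
327 [ 82.  90.  91.  88. 110. 160. 146. 106.  89.  88.  90.  92.  93.] 264.38 [-0.041  -0.0034]
328 [ 81.  86.  90.  87. 112. 166. 154. 108.  89.  87.  90.  90.  90.] 264.41 [-0.0432 -0.0031]
329 [ 81.  87.  90.  87. 112. 164. 145. 103.  88.  88.  90.  88.  84.] 264.33 [-0.0455 -0.0033]
330 [ 87.  89.  90.  87. 113. 161. 132.  96.  86.  88.  91.  88.  80.] 264.18 [-0.0478 -0.0037]
331 [ 94.  93.  90.  87. 107. 147. 123.  94.  88.  88.  89.  84.  77.] 264.2 [-0.05   -0.0034]
332 [104. 102.  98.  90.  90. 109. 101.  91.  88.  88.  89.  87.  81.] 262.42 [-0.053  -0.0106]
333 [116. 115. 109.  94.  81.  82.  86.  87.  88.  88.  89.  90.  89.] 259.84 [-0.0565 -0.0212]
```

```bash
cat > g.py <<'E'
from h import *
p=np.load("press.npy")
t0=cv2.imread("pics/top0.png")[:,:,::-1].astype(float)
def ring(im,x0,x1,y0,y1):
    m=(im[y0:y1,x0:x1,0]-im[y0:y1,x0:x1,2]>45).astype(np.uint8)
    c=max(cv2.findContours(m,cv2.RETR_EXTERNAL,cv2.CHAIN_APPROX_NONE)[0],key=cv2.contourArea)
    e=cv2.fitEllipse(c);return np.array(e[0])+[x0,y0],np.round(e[1],1)
def line(im,rows,a,b):
    o=[]
    for r in rows:
        g=im[r,a:b].mean(1);w=np.clip(g-np.median(g)-8,0,None);o.append(((w*np.arange(a,b)).sum()/w.sum(),r))
    return np.array(o)
def slide(ot,pts):
    return np.array([least_squares(lambda v:proj("top",tow(p,[(v[0],v[1],.05)]))[0]+ot-c,[-.045,0]).x for c in pts])
E
python3 - <<'E'
from g import *
f=lambda n:np.mean([grab_frame(n).astype(float) for _ in range(3)],0)
t=f("top")
U0,u=ring(t0,300,322,212,233);B0,b=ring(t0,325,347,209,232);U1,u1=ring(t,300,322,212,233)
print(U0,u,B0,b,U1,u1)
ot=U0-proj("top",tow(p,[(0,0,.108)]))[0]
q=least_squares(lambda v:proj("top",tow(p,[(v[0],v[1],.056)]))[0]+ot-B0,[0,-.06]).x
print("ot",ot,"table bush rel",q)
l0=line(t0,range(227,238),333,343);print(slide(ot,l0).round(4).tolist())
l1=line(t,range(240,244),311,320);print(slide(U1-U0+ot,l1).round(4).tolist())
E
```

```text
[310.56110096 222.        ] [11.9 12.1] [335.45267296 219.37847042] [11.2 11.5] [310.56110096 222.        ] [11.9 12.1]
ot [-0.28179148 -0.00037955] table bush rel [ 0.00015786 -0.06223319]
[[-0.0188, -0.0616], [-0.0214, -0.0617], [-0.024, -0.0617], [-0.0266, -0.0618], [-0.0292, -0.0619], [-0.0318, -0.062], [-0.0344, -0.0622], [-0.037, -0.0623], [-0.0396, -0.0622], [-0.0421, -0.0622], [-0.0447, -0.0621]]
[[-0.0419, -0.0028], [-0.0445, -0.0028], [-0.047, -0.0025], [-0.0495, -0.0022]]
```

Measured against the upper bushing, the table needs about 62.2 mm in all and has moved 60, so I'll go back and add about 2.2 mm.

step_arm:
  moves:
    - [[-0.0136,0.0704,0],[0,0,0]]
    - [[-0.0136,0.0704,0],[0,0,0]]
    - [[-0.0136,0.0704,0],[0,0,0]]
    - [[-0.0136,0.0704,0],[0,0,0]]
    - [[-0.0136,0.0704,0],[0,0,0]]

```text
t: 9.45
tcp_pos: [0.4717, 0.0942, 0.2381]
tool_rot: [-3.127, -0.302, 0.002]
contact_force: [0.1, -0.6, -0.2]
grip_width: 0.0854
grasp_force: 0.0
```

step_arm:
  moves:
    - [[-0.0136,0.0704,0],[0,0,0]]
    - [[-0.0136,0.0704,0],[0,0,0]]
    - [[0,0,0],[0,0,0]]
    - [[0,0,0],[0,0,0]]
    - [[0,0,0],[0,0,0]]

```text
t: 9.95
tcp_pos: [0.472, 0.0103, 0.2379]
tool_rot: [-3.126, -0.301, 0.003]
contact_force: [0.1, -0.0, 0.5]
grip_width: 0.0856
grasp_force: 0.0
```

```bash
python3 - <<'E'
from h import *
p=np.load("press.npy");k=tow(p,[(-.088,0,.0573)])[0]
go(k,p[2])
E
```

```text
t 9.95 tcp [0.472  0.0103 0.2379] shift [0.0006 0.0014 0.3011] turn [-0.0029  0.0039  0.0013] F [ 0.1 -0.   0.5] w 0.0856
```

step_arm:
  moves:
    - [[0,0.001,0.07],[0,0,0]]
    - [[0,0,0.07],[0,0,0]]
    - [[0,0,0.07],[0,0,0]]
    - [[0,0,0.06],[0,0,0]]
    - [[0,0,0.03],[0,0,0]]

```text
t: 10.45
tcp_pos: [0.4697, 0.011, 0.0552]
tool_rot: [-3.125, -0.305, 0.01]
contact_force: [-0.3, 0.6, 0.2]
grip_width: 0.0854
grasp_force: 0.0
```

step_arm:
  moves:
    - [[0,0,0],[0,0,0]]
    - [[0,0,0],[0,0,0]]
    - [[0,0,0],[0,0,0]]
    - [[0,0,0],[0,0,0]]
    - [[0,0,0],[0,0,0]]
  jaw: 1
  grip_force: 30

```text
t: 10.95
tcp_pos: [0.4727, 0.0092, 0.0592]
tool_rot: [-3.127, -0.301, -0.001]
contact_force: [-1.7, -0.0, 8.4]
grip_width: 0.0135
grasp_force: 32.0
```

step_arm:
  moves:
    - [[0,0,0],[0,0,0]]
    - [[0,0,0],[0,0,0]]
    - [[0,0,0],[0,0,0]]
    - [[0,0,0],[0,0,0]]
    - [[0,0,0],[0,0,0]]

```text
t: 11.45
tcp_pos: [0.4727, 0.0092, 0.0592]
tool_rot: [-3.127, -0.3, -0.001]
contact_force: [-0.9, 1.1, 6.5]
grip_width: 0.0135
grasp_force: 31.6
```

```bash
python3 - <<'E'
from h import *
p=np.load("press.npy");k=tow(p,[(-.088,0.0021,.0573)])[0]
go(k,p[2])
E
```

```text
t 11.45 tcp [0.4727 0.0092 0.0592] shift [-0.0007 -0.0046  0.0031] turn [-0.0012 -0.0012 -0.0004] F [-0.9  1.1  6.5] w 0.0135
```

step_arm:
  moves:
    - [[0,-0.0024,0],[0,0,0]]
    - [[0,-0.0024,0],[0,0,0]]
    - [[0,0,0],[0,0,0]]
    - [[0,0,0],[0,0,0]]
    - [[0,0,0],[0,0,0]]

```text
t: 11.95
tcp_pos: [0.4722, 0.0116, 0.0592]
tool_rot: [3.127, 0.3, 0.001]
contact_force: [-0.2, -0.7, 6.0]
grip_width: 0.0132
grasp_force: 31.5
```

step_arm:
  moves:
    - [[0,0,0],[0,0,0]]
    - [[0,0,0],[0,0,0]]
    - [[0,0,0],[0,0,0]]
    - [[0,0,0],[0,0,0]]
    - [[0,0,0],[0,0,0]]

```text
t: 12.45
tcp_pos: [0.4722, 0.0116, 0.0592]
tool_rot: [-3.127, -0.3, -0.001]
contact_force: [-1.2, -1.0, 6.4]
grip_width: 0.0137
grasp_force: 31.5
```

```bash
python3 - <<'E'
from h import *
p=np.load("press.npy");k=tow(p,[(-.088,0.0021,.0573)])[0]
go(k,p[2])
E
```

```text
t 12.45 tcp [0.4722 0.0116 0.0592] shift [-0.0008 -0.0005  0.0031] turn [ 0.0001 -0.0013  0.0001] F [-1.2 -1.   6.4] w 0.0137
```

Now +1.8 mm past the fit, for 61.8–62 mm in all. I'll release it, go to the pin and re-measure from there.

step_arm:
  moves:
    - [[0,-0.0005,0],[0,0,0]]
    - [[0,0,0],[0,0,0]]
    - [[0,0,0],[0,0,0]]
    - [[0,0,0],[0,0,0]]
    - [[0,0,0],[0,0,0]]

```text
t: 12.95
tcp_pos: [0.4722, 0.0117, 0.0592]
tool_rot: [3.127, 0.3, 0.001]
contact_force: [-0.1, -0.6, 6.9]
grip_width: 0.0137
grasp_force: 31.5
```

step_arm:
  moves:
    - [[0,0,0],[0,0,0]]
    - [[0,0,0],[0,0,0]]
    - [[0,0,0],[0,0,0]]
    - [[0,0,0],[0,0,0]]
    - [[0,0,0],[0,0,0]]
  jaw: -1

```text
t: 13.45
tcp_pos: [0.471, 0.0123, 0.0578]
tool_rot: [-3.126, -0.301, 0.004]
contact_force: [-0.2, -0.8, 1.0]
grip_width: 0.0841
grasp_force: 0.0
```

step_arm:
  moves:
    - [[0,0,-0.04],[0,0,0]]
    - [[0,0,-0.07],[0,0,0]]
    - [[0,0,-0.07],[0,0,0]]
    - [[0,0,-0.07],[0,0,0]]
    - [[0,0,-0.05],[0,0,0]]

```text
t: 13.95
tcp_pos: [0.4722, 0.0122, 0.2408]
tool_rot: [-3.127, -0.301, -0.002]
contact_force: [0.9, 0.8, 0.0]
grip_width: 0.0852
grasp_force: 0.0
```

step_arm:
  moves:
    - [[0,0,0],[0,0,0]]
    - [[0.0136,-0.0704,0],[0,0,0]]
    - [[0.0136,-0.0704,0],[0,0,0]]
    - [[0.0136,-0.0704,0],[0,0,0]]
    - [[0.0136,-0.0704,0],[0,0,0]]

```text
t: 14.45
tcp_pos: [0.4705, 0.1855, 0.2369]
tool_rot: [-3.127, -0.3, 0.006]
contact_force: [1.0, -0.4, 0.3]
grip_width: 0.0851
grasp_force: 0.0
```

step_arm:
  moves:
    - [[0.0136,-0.0704,0],[0,0,0]]
    - [[0.0136,-0.0704,0],[0,0,0]]
    - [[0.0136,-0.066,0],[0,0,0]]
    - [[0,0,0],[0,0,0]]
    - [[0,0,0],[0,0,0]]

```text
t: 14.95
tcp_pos: [0.4708, 0.3111, 0.2365]
tool_rot: [3.126, 0.304, -0.007]
contact_force: [0.2, -0.4, -1.5]
grip_width: 0.0854
grasp_force: 0.0
```

```bash
python3 - <<'E'
from g import *
go([.4713,.3108,.1183],p[2])
t=np.mean([grab_frame("top").astype(float) for _ in range(3)],0)
U1,u=ring(t,300,322,212,233);ot=U1-proj("top",tow(p,[(0,0,.108)]))[0]
l1=line(t,range(239,244),309,319);print(l1.round(2).tolist(),slide(ot,l1).round(4).tolist())
g=[t[r,309:319].mean(1).round() for r in(241,242)];print(*g)
E
```

```text
t 14.95 tcp [0.4708 0.3111 0.2365] shift [0.0016 0.0006 0.1971] turn [0.0011 0.0091 0.0055] F [ 0.2 -0.4 -1.5] w 0.0854
[[314.33, 239.0], [314.35, 240.0], [314.44, 241.0], [314.54, 242.0], [314.73, 243.0]] [[-0.0391, -0.0011], [-0.0416, -0.0008], [-0.0441, -0.0005], [-0.0466, -0.0004], [-0.0492, -0.0004]]
[101. 103. 101. 100. 126. 181. 174. 122. 100. 102.] [102.  99. 101.  99. 121. 169. 169. 124. 103. 101.]
```

The table is within about 0.5 mm. Next I descend on the pin handle.

step_arm:
  moves:
    - [[0.001,-0.001,0.05],[0,0.004,0]]
    - [[0,0,0.06],[0,0,0]]
    - [[0,0,0.06],[0,0,0]]
    - [[0,0,0.027],[0,0,0]]
    - [[0,0,0],[0,0,0]]

```text
t: 15.6
tcp_pos: [0.4701, 0.3088, 0.1172]
tool_rot: [3.125, 0.297, -0.01]
contact_force: [-0.5, -0.4, -1.0]
grip_width: 0.0855
grasp_force: 0.0
```

step_arm:
  moves:
    - [[0,0,0],[0,0,0]]
    - [[0,0,0],[0,0,0]]
    - [[0,0,0],[0,0,0]]
    - [[0,0,0],[0,0,0]]
    - [[0,0,0],[0,0,0]]

```text
t: 16.1
tcp_pos: [0.4724, 0.3117, 0.1206]
tool_rot: [-3.126, -0.301, -0.002]
contact_force: [-0.9, 1.0, 0.2]
grip_width: 0.0852
grasp_force: 0.0
```

```bash
python3 - <<'E'
from g import *
go([.4713,.3115,.1183],p[2])
E
```

```text
t 16.1 tcp [0.4724 0.3117 0.1206] shift [-0.0019  0.      0.0039] turn [-0.0025 -0.0028  0.0011] F [-0.9  1.   0.2] w 0.0852
```

step_arm:
  moves:
    - [[-0.001,0,0.002],[-0.0025,-0.003,0]]
    - [[0,0,0],[0,0,0]]
    - [[0,0,0],[0,0,0]]
    - [[0,0,0],[0,0,0]]
    - [[0,0,0],[0,0,0]]

```text
t: 16.6
tcp_pos: [0.4715, 0.3114, 0.1186]
tool_rot: [3.127, 0.301, -0.002]
contact_force: [-0.9, 0.1, 1.0]
grip_width: 0.0855
grasp_force: 0.0
```

step_arm:
  moves:
    - [[0,0,0],[0,0,0]]
    - [[0,0,0],[0,0,0]]
    - [[0,0,0],[0,0,0]]
    - [[0,0,0],[0,0,0]]
    - [[0,0,0],[0,0,0]]
  jaw: 1
  grip_force: 50

```text
t: 17.1
tcp_pos: [0.4715, 0.3117, 0.1187]
tool_rot: [-3.127, -0.301, 0.002]
contact_force: [-0.9, 0.9, 1.4]
grip_width: 0.0168
grasp_force: 48.6
```

step_arm:
  moves:
    - [[0,0,0],[0,0,0]]
    - [[0,0,0],[0,0,0]]
    - [[0,0,0],[0,0,0]]
    - [[0,0,0],[0,0,0]]
    - [[0,0,0],[0,0,0]]

```text
t: 17.6
tcp_pos: [0.4715, 0.3116, 0.1188]
tool_rot: [3.127, 0.301, -0.002]
contact_force: [-1.1, 1.0, 1.0]
grip_width: 0.0167
grasp_force: 48.7
```

```bash
python3 - <<'E'
from g import *
go([.4713,.3115,.1183],p[2]);print(state()["torque"])
E
```

```text
t 17.6 tcp [0.4715 0.3116 0.1188] shift [-0.0004  0.0002  0.0008] turn [0.     0.0027 0.0007] F [-1.1  1.   1. ] w 0.0167
[ 0.33189407  0.17968779 -0.01279707]
```

step_arm:
  moves:
    - [[0,0,-0.01],[0,0,0]]
    - [[0,0,-0.025],[0,0,0]]
    - [[0,0,-0.03],[0,0,0]]
    - [[0,0,-0.035],[0,0,0]]
    - [[0,0,-0.035],[0,0,0]]

```text
t: 18.1
tcp_pos: [0.4715, 0.3107, 0.2003]
tool_rot: [3.125, 0.301, -0.003]
contact_force: [0.9, -0.5, -1.1]
grip_width: 0.0169
grasp_force: 48.9
```

step_arm:
  moves:
    - [[0,0,-0.05],[0,0,0]]
    - [[0,0,-0.05],[0,0,0]]
    - [[0,0,-0.048],[0,0,0]]
    - [[0,0,0],[0,0,0]]
    - [[0,0,0],[0,0,0]]

```text
t: 18.6
tcp_pos: [0.4719, 0.3111, 0.2889]
tool_rot: [3.126, 0.3, -0.0]
contact_force: [-0.1, 0.1, -1.0]
grip_width: 0.0168
grasp_force: 49.0
```

```bash
python3 - <<'E'
from g import *
b=tow(p,[(0,.0023,.108)])[0];print(b)
go([b[0],b[1],.275],p[2])
a=grab_frame("side")[200:400,280:400]
cv2.imwrite("pics/p.png",cv2.resize(a,None,fx=3,fy=3,interpolation=2)[:,:,::-1])
E
```

```text
[0.5580545  0.02875348 0.108     ]
 t 18.6 tcp [0.4719 0.3111 0.2889] shift [0.0514 0.4893 0.0236] turn [0.0016 0.0005 0.0003] F [-0.1  0.1 -1. ] w 0.0168
```

View pics/p.png

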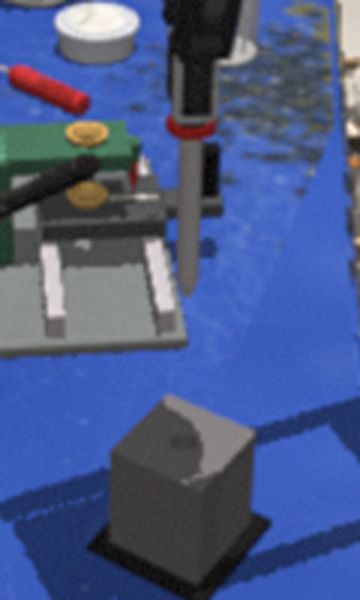

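The pin hangs straight in the grip, with its nose at crop (190,292). I'll carry it over the press.

step_arm:
  moves:
    - [[0.0064,0.05,0],[0,0,0]]
    - [[0.0064,0.065,0],[0,0,0]]
    - [[0.0064,0.065,0],[0,0,0]]
    - [[0.0064,0.065,0],[0,0,0]]
    - [[0.0064,0.065,0],[0,0,0]]

```text
t: 19.15
tcp_pos: [0.525, 0.1308, 0.2864]
tool_rot: [3.126, 0.301, -0.009]
contact_force: [0.7, -0.2, -1.1]
grip_width: 0.0168
grasp_force: 49.0
```

step_arm:
  moves:
    - [[0.0064,0.065,0],[0,0,0]]
    - [[0.0064,0.065,0],[0,0,0]]
    - [[0.0064,0.0493,0],[0,0,0]]
    - [[0,0,0],[0,0,0]]
    - [[0,0,0],[0,0,0]]

```text
t: 19.65
tcp_pos: [0.5569, 0.0285, 0.2866]
tool_rot: [-3.127, -0.298, 0.009]
contact_force: [-1.3, -0.6, -0.5]
grip_width: 0.0171
grasp_force: 49.0
```

step_arm:
  moves:
    - [[0,0,0],[0,0,0]]
    - [[0,0,0],[0,0,0]]
    - [[0,0,0],[0,0,0]]
    - [[0,0,0],[0,0,0]]
    - [[0,0,0],[0,0,0]]

```text
t: 20.15
tcp_pos: [0.5578, 0.0297, 0.2887]
tool_rot: [3.126, 0.302, -0.002]
contact_force: [-0.2, 0.1, -1.9]
grip_width: 0.0169
grasp_force: 49.0
```

```bash
python3 - <<'E'
from g import *
b=tow(p,[(0,.0023,.108)])[0]
go([b[0],b[1],.235],p[2])
print("tip pred earlier", proj("side",[.4719,.3111,.2889-.1133]),"meas",(190.5/3-.5+280,292.5/3-.5+200))
s=grab_frame("side");a=s[170:270,270:370]
x=state()["tcp_pos"];print("tip pred crop",((proj("side",x-[0,0,.1133])-[270,170]+.5)*5-.5),"bush fit crop",((proj("side",tow(p,[(0,0,.108)]))-[270,170]+.5)*5-.5))
cv2.imwrite("pics/q.png",cv2.resize(a,None,fx=5,fy=5,interpolation=2)[:,:,::-1])
E
```

```text
t 20.15 tcp [0.5578 0.0297 0.2887] shift [0.0002 0.0016 0.0895] turn [0.0009 0.0024 0.0026] F [-0.2  0.1 -1.9] w 0.0169
tip pred earlier [[342.04689589 297.80144551]] meas (343.0, 297.0)
tip pred crop [[195.11186728 230.99487774]] bush fit crop [[195.20807789 367.52924869]]
```

View pics/q.png

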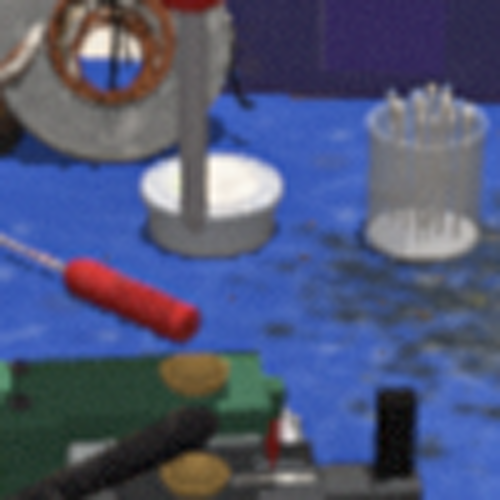

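The pin's nose at (195,230) lines up in column with the upper bushing at (195,373). I'll lower it in stages and watch the force.

step_arm:
  moves:
    - [[0,0.0016,0.03],[0,0.002,0]]
    - [[0,0,0.04],[0,0,0]]
    - [[0,0,0.03],[0,0,0]]
    - [[0,0,0.01],[0,0,0]]
    - [[0,0,0],[0,0,0]]

```text
t: 20.7
tcp_pos: [0.5574, 0.0282, 0.2218]
tool_rot: [3.127, 0.301, -0.004]
contact_force: [0.3, -1.2, -1.2]
grip_width: 0.0167
grasp_force: 49.0
```

step_arm:
  moves:
    - [[0,0,0.005],[0,0,0]]
    - [[0,0,0.005],[0,0,0]]
    - [[0,0,0],[0,0,0]]
    - [[0,0,0],[0,0,0]]
    - [[0,0,0],[0,0,0]]

```text
t: 21.2
tcp_pos: [0.5582, 0.0282, 0.2169]
tool_rot: [3.127, 0.301, 0.0]
contact_force: [-0.5, 0.1, -0.8]
grip_width: 0.0173
grasp_force: 49.1
```

```bash
python3 - <<'E'
from g import *
b=tow(p,[(0,.0023,.108)])[0]
go([b[0],b[1],.1373],p[2]);print(state()["torque"].round(2),"nose",state()["tcp_pos"][2]-.1133)
E
```

```text
t 21.2 tcp [0.5582 0.0282 0.2169] shift [-1.000e-04 -1.100e-03  1.327e-01] turn [ 0.0012 -0.0004  0.0007] F [-0.5  0.1 -0.8] w 0.0173
[-0.   -0.04  0.04] nose 0.10361045040913526
```

step_arm:
  moves:
    - [[0,-0.0008,0.008],[0,0,0]]
    - [[0,0,0.008],[0,0,0]]
    - [[0,0,0.008],[0,0,0]]
    - [[0,0,0.006],[0,0,0]]
    - [[0,0,0],[0,0,0]]

```text
t: 21.7
tcp_pos: [0.5573, 0.0286, 0.1976]
tool_rot: [3.127, 0.301, -0.003]
contact_force: [-0.3, -0.2, -1.4]
grip_width: 0.0168
grasp_force: 49.0
```

step_arm:
  moves:
    - [[0,0,0.008],[0,0,0]]
    - [[0,0,0.008],[0,0,0]]
    - [[0,0,0.008],[0,0,0]]
    - [[0,0,0],[0,0,0]]
    - [[0,0,0],[0,0,0]]

```text
t: 22.2
tcp_pos: [0.5578, 0.0286, 0.1839]
tool_rot: [3.127, 0.301, -0.001]
contact_force: [0.3, 0.7, -0.2]
grip_width: 0.0164
grasp_force: 49.0
```

```bash
python3 - <<'E'
from g import *
b=tow(p,[(0,.0023,.108)])[0]
go([b[0],b[1],.1373],p[2]);print(state()["torque"].round(2),"nose",state()["tcp_pos"][2]-.1133)
E
```

```text
t 22.2 tcp [0.5578 0.0286 0.1839] shift [ 0.0005 -0.0001  0.0777] turn [0.0007 0.0018 0.0009] F [ 0.3  0.7 -0.2] w 0.0164
[ 0.04 -0.01 -0.06] nose 0.07062840809611777
```

step_arm:
  moves:
    - [[0,0,0.008],[0,0,0]]
    - [[0,0,0.008],[0,0,0]]
    - [[0,0,0.008],[0,0,0]]
    - [[0,0,0.008],[0,0,0]]
    - [[0,0,0],[0,0,0]]

```text
t: 22.7
tcp_pos: [0.5572, 0.0286, 0.1639]
tool_rot: [3.127, 0.301, -0.004]
contact_force: [-0.5, 0.4, 0.1]
grip_width: 0.0168
grasp_force: 49.0
```

step_arm:
  moves:
    - [[0,0,0.008],[0,0,0]]
    - [[0,0,0.008],[0,0,0]]
    - [[0,0,0.008],[0,0,0]]
    - [[0,0,0],[0,0,0]]
    - [[0,0,0],[0,0,0]]

```text
t: 23.2
tcp_pos: [0.5578, 0.0286, 0.1503]
tool_rot: [3.127, 0.301, -0.001]
contact_force: [-0.4, -1.1, -0.9]
grip_width: 0.0167
grasp_force: 49.0
```

```bash
python3 - <<'E'
from g import *
b=tow(p,[(0,.0023,.108)])[0]
go([b[0],b[1],.1373],p[2]);print(state()["torque"].round(2),"nose",state()["tcp_pos"][2]-.1133)
E
```

```text
t 23.2 tcp [0.5578 0.0286 0.1503] shift [ 0.0006 -0.0001  0.0217] turn [0.0007 0.0019 0.0009] F [-0.4 -1.1 -0.9] w 0.0167
[0.01 0.04 0.03] nose 0.0370337333872436
```

step_arm:
  moves:
    - [[0,0,0.008],[0,0,0]]
    - [[0,0,0.008],[0,0,0]]
    - [[0,0,0.007],[0,0,0]]
    - [[0,0,0],[0,0,0]]
    - [[0,0,0],[0,0,0]]

```text
t: 23.7
tcp_pos: [0.5577, 0.0286, 0.1365]
tool_rot: [3.127, 0.301, -0.002]
contact_force: [0.1, -0.5, -1.1]
grip_width: 0.0169
grasp_force: 49.0
```

step_arm:
  moves:
    - [[0,0,0],[0,0,0]]
    - [[0,0,0],[0,0,0]]
    - [[0,0,0],[0,0,0]]
    - [[0,0,0],[0,0,0]]
    - [[0,0,0],[0,0,0]]

```text
t: 24.2
tcp_pos: [0.5579, 0.0286, 0.1368]
tool_rot: [3.127, 0.301, -0.0]
contact_force: [0.2, -0.2, -0.2]
grip_width: 0.0168
grasp_force: 49.0
```

```bash
python3 - <<'E'
from g import *
b=tow(p,[(0,.0023,.108)])[0]
go([b[0],b[1],.1373],p[2]);print(state()["torque"].round(2),"nose",state()["tcp_pos"][2]-.1133)
a=grab_frame("side")[210:300,265:365]
cv2.imwrite("pics/z.png",cv2.resize(a,None,fx=5,fy=5,interpolation=2)[:,:,::-1])
E
```

```text
t 24.2 tcp [0.5579 0.0286 0.1368] shift [ 0.0003 -0.0002 -0.0008] turn [0.0009 0.0006 0.0008] F [ 0.2 -0.2 -0.2] w 0.0168
[-0.03 -0.02  0.  ] nose 0.02352871979178782
```

View pics/z.png

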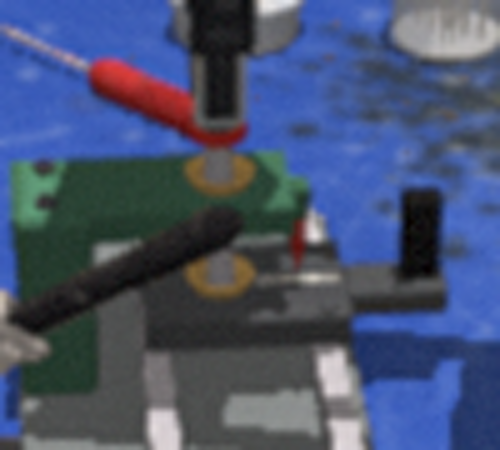

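The pin passes through both bushings, at (218,175) and (220,272). The collar is clear of the arm at (218,135), the pointer tip at (298,268) is over the white line, and the wrist shows no load.

```bash
python3 -c "
from workcell import *
print(finish_job())"
```

```text
the job is handed in; nothing more can be done
None
```

The job is handed in: the white line sits under the pointer to within about 0.5 mm by camera, and the pin is held by its handle through both bushings. By the arm's position its nose is about 12 mm below the table and 11 mm off the base plate, and its collar about 17 mm clear of the arm's bushing; the jar, tub and screwdriver were left alone.

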